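Shim the rocking display riser

TASK

The display riser with the vase rocks because the leg at its corner nearest the robot has lost its foot pad. Slide the loose wooden shims flat under that bare leg, one at a time and stacked, until no more fit, with the leg well over their full thickness; then press down on the riser over that leg, firmly (about 10 N) and for half a second, to see that it no longer rocks. Leave the riser where it stands and do not disturb the other goods.

Things in the scene. Friction and masses are not known exactly. Their poses are not given: they have to be found in the camera images.
- riser: square light-wood display riser 198 x 198 mm, top 100 mm high, white vase (96 mm wide, 130 mm tall) stuck on it; 1 kg, loose. Origin: on the table under its middle; z up, x along the diagonal from the bare leg (-x) to the leg behind the vase. Leg axes 120 mm from the middle on +x, -x, +y, -y; sides of the top at 45 degrees to x, 14 mm outside the leg axes.
- bare_foot (a point): centre of the flat lower end of the leg that has no pad: corner nearest the robot, farthest from the vase. Legs are round, 24 mm across; the other three have black pads 18 mm thick, 44 mm across, that show past their corners from above. This end hangs 18 mm over the table while the riser stands level; 2 to 3 N rocks it down. Axes as the riser: x points inward along the diagonal.
- press_spot (a point): centre of the bare leg's upper end, a dark disc 24 mm across, 103 mm above the table (3 mm proud of the riser's top): where to press
- shim1_mid (a point): loose flat wooden shim, a strip 150 mm long (its x axis), 40 mm wide (y), 8 mm thick (z); both ends alike, the last 20 mm at each end slopes down from above to about 4 mm. It lies flat. All three shims are the same, about 40 g. The point is its centre, half-way up (4 mm above what it lies on).
- shim2_mid (a point): loose flat wooden shim, a strip 150 mm long (its x axis), 40 mm wide (y), 8 mm thick (z); both ends alike, the last 20 mm at each end slopes down from above to about 4 mm. It lies flat. All three shims are the same, about 40 g. The point is its centre, half-way up (4 mm above what it lies on).
- shim3_mid (a point): loose flat wooden shim, a strip 150 mm long (its x axis), 40 mm wide (y), 8 mm thick (z); both ends alike, the last 20 mm at each end slopes down from above to about 4 mm. It lies flat. All three shims are the same, about 40 g. The point is its centre, half-way up (4 mm above what it lies on).
- candle: closed green-glass candle jar with a wooden lid, 76 mm across, 100 mm tall; bystander; origin at the centre of its underside
- carton1: plain green gift carton, 90 x 90 mm, 100 mm tall; bystander; origin at the centre of its underside
- cup: blue ceramic cup without handle, 80 mm across, 75 mm tall; bystander; origin at the centre of its underside
- coasters: round cork block of coasters, 90 mm across, 22 mm tall; bystander; origin at the centre of its underside
There are look-alikes about, which are no part of the job. What is shaped like the part that bears shim1_mid but green or grey is not meant.

How it is judged:
By the outcome, as a careful person would: the job done as asked, in the order asked, and still so for the second after the job is handed in, with the robot touching nothing.
It also fails if it takes over 72 s, if anything falls off the work surface, if the arm or the gripper's body presses on something with over 40 N, if the wrist force passes 120 N, or if a joint passes its speed limit or range.

ROBOT

A 6-joint arm with a two-finger parallel gripper is mounted at the origin on the work surface. World frame = base frame: x ahead of the robot, y to its left, z up, the work surface at z = 0. Lengths are in mm, angles in rad, forces in N, time in s.
With the tool pointing down it reaches from about 275 to 750 mm from the base axis. Payload 10.2 kg.
Tool frame: the origin (TCP) lies midway between the tips of the shut fingers; the grasp point (between the pads) lies 19 mm behind it; z points along the fingers, y is the line along which they close (so a half turn about z gives the same grasp; the last joint's range is limited). The gripper opens to 85 mm and grips with 20 to 120 N. Pads are 22 mm wide; open, the fingers measure 114 mm over their backs; the gripper's body (76 mm by 85 mm) begins 54 mm behind the grasp point. The pads swing forward as they close: fully open they stand 13 mm farther back than shut.
Start: joints at [-1.558, 0.313, 1.498, -0, 1.331, -0.223], TCP at [122.637, -510.481, 231.294] pointing down, gripper open.
Joint ranges: [-2.94, 2.94], [-0.97, 2.17], [0.19, 2.56], [-1.23, 4.37], [0.02, 3.11], [-2.88, 2.88]. Speed limits (rad/s): [2.39, 2.39, 3.01, 3.14, 3.14, 3.14].

INTERFACE

Orientations are given as a unit quaternion [w, x, y, z].
In Python, from rig import sense, capture, finish_job, find_in, place_of gives the robot as it stands. The module is installed in compiled form; this text tells all that it offers.
- The arm moves only by the shell command python3 -m jog 'ROWS' [FORCE]. ROWS is JSON, a list of rows, each an object of numbers: "tx", "ty", "tz": the shift along the tool's x, y, z in mm; "ax", "ay", "az": the turn, a rotation vector about the tool's x, y, z in rad; "jaw": the closure, from -1 (fully open) to 1 (shut), so that 0 is half open. In form: [{"tx": .., "ty": .., "tz": .., "ax": .., "ay": .., "az": .., "jaw": ..}, ...]. A call has 1 to 5 rows; each row shifts and turns the commanded pose from where the row before left it, along the tool's axes as they then stand; what a row does not reach is not made up. A row lasts 1/8 s, in which the tool goes at most 62.5 mm and 10.7 degrees, less where a joint would pass 70% of its speed; a pose out of reach is approached as far as the arm can. A call with a gripper value outside its range is refused whole. The fingers move at their own pace and stop on an object; FORCE is the grip in N (left out, the last holds). Time passes only in rows, so rows that do not move let the fingers close. It gives the time, the measured TCP pose, the force, the opening and the grip force at its end, in the units of the state.
- sense(): the state, without advancing time (a new reading comes with each control period).
- capture(name): name is "scene" or "top" or "wrist"; returns a dict with "color" (384x512x3 uint8, red, green, blue), "depth" (384x512 float32, mm along the optical axis (not along the pixel's ray), 0 where there is no reading), "fx", "fy", "cx", "cy" (pixels), "camera_from_world" (4x4, takes a point from world to camera coordinates); the wrist camera has in their place "mount" (4x4, takes a point from camera to tool coordinates, whose origin is the TCP and whose axes are the flange's). Camera axes: x right, y up, looking along -z (the intrinsics and any distortion apply to the point x, -y, -z); pixel columns grow to the right and rows downward; lengths in mm; the calibration is good to about 2 mm. The wrist camera is an equidistant fisheye: a pixel r from the principal point sees the ray r / f radians off the axis. A picture is of the moment at which its call begins: read the wrist's pose just before it.
- finish_job(): hands the job in; it is judged then, once.
Trained networks look in the newest picture that a camera, given by its name, has taken for a name from the list of things; names that differ only in an ending like _2 or _b are one class to them, and where a whole thing is asked for, a point or a joint stands for the part that bears it (a point fixed in the world has none). Each returns a list of dicts, best first, with "conf" (0 to 1); they miss things now and then, are a little off and sometimes report something else, mostly with a low value. They report only what shows in the picture. A call takes as long as a camera call. They do not tell look-alikes from the thing itself.
- find_in(query, camera): "centre" ([column, row] in pixels, amid what is visible of it).
- place_of(query, camera): "centre" ([column, row] in pixels: a listed point, or the origin of a listed thing).
The state is a dict: "time_s": time; "joints": joint angles; "dq": joint speeds; "tau": joint torques, N m; "eef_pos": TCP position; "ee_rot": TCP orientation; "force": force on the tool from outside, world axes, zero at the start; "wrist_torque": the same for the moment, N m; "grip_width": opening from 0.0 (shut) to 1.0 (fully open); "grip_force": force on a finger pad.
Only numpy, scipy, OpenCV 4.12 (cv2) and the standard library are available. Lean on these libraries where they do the work, as an engineer would, in place of code of your own. Each camera call takes 0.05 s, during which the arm holds its last target. There are 200 camera calls.

## Working session

There is one attempt and no reset: what is moved stays moved. The work goes in short steps, Python scripts to look and compute and a shell command to move; the robot and the scene stay as the last step left them, time stands still between calls to the robot, and variables do not carry over. Pictures are saved under pics/ and viewed, at most 10 in all, crops included, and the job is handed in when it is done.

```bash
mkdir -p pics; cat > h.py <<'E'
import numpy as np, cv2
from rig import sense, capture, find_in, place_of
def w2(c,u,v,z=None):
    """pixel-> world; on plane z or by depth"""
    T=np.linalg.inv(c["camera_from_world"])
    d=np.array([(u-c["cx"])/c["fx"],-(v-c["cy"])/c["fy"],-1.])
    if z is None:
        p=d*c["depth"][int(round(v)),int(round(u))]; return T[:3,:3]@p+T[:3,3]
    r=T[:3,:3]@d; return T[:3,3]+r*(z-T[2,3])/r[2]
def px(c,p):
    q=c["camera_from_world"]@np.r_[p,1]; return [c["cx"]-q[0]/q[2]*c["fx"], c["cy"]+q[1]/q[2]*c["fy"]]
E
python3 - <<'E'
from h import *
np.set_printoptions(precision=1,suppress=True)
ims=[]
for n in["top","scene"]:
    c=capture(n); cv2.imwrite(f"pics/{n}.png",cv2.resize(c["color"][:,:,::-1],(800,600))); np.savez(f"{n}.npz",**c)
    Z={"riser":0,"bare_foot":18,"press_spot":103,"shim1_mid":4,"candle":0,"carton1":0,"cup":0,"coasters":0}
    for q,z in Z.items():
        for r in place_of(q,n)[:5]: print(n,q,round(r["conf"],2),np.array(r["centre"]),w2(c,*r["centre"],z))
s=sense();print(s)
E
```

```text
top riser 0.84 [250.3 125.5] [761.7  35.2   0. ]
top bare_foot 0.64 [257.3 162.8] [617.7   4.7  18. ]
top press_spot 0.59 [259.8 152.5] [631.1  -2.5 103. ]
top shim1_mid 0.93 [167.7 212.1] [431.6 310.9   4. ]
top shim1_mid 0.93 [116.8 239.7] [328.7 479.2   4. ]
top shim1_mid 0.9 [208.9 180.5] [550.2 173.6   4. ]
top shim1_mid 0.86 [177.9 259.4] [269.4 263.9   4. ]
top candle 0.93 [155.  172.3] [573.6 367.4   0. ]
top candle 0.42 [341.2 214.1] [ 448.3 -295.6    0. ]
top carton1 0.88 [394.9 185.4] [ 558.5 -485.8    0. ]
top cup 0.68 [378.1 249.4] [ 329.9 -423.1    0. ]
top coasters 0.96 [127.1 191. ] [502.  460.4   0. ]
scene riser 0.6 [300.3 269.5] [755.2  22.6   0. ]
scene riser 0.57 [334.1 147.5] [430.1 304.4   0. ]
scene riser 0.54 [277.3 219.3] [590.7  30.2  -0. ]
scene bare_foot 0.51 [ 98.5 197.6] [ 324.5 -423.9   18. ]
scene press_spot 0.94 [274.9 219.8] [636.7  -2.7 103. ]
scene shim1_mid 0.81 [316.4 191.4] [554.3 176.    4. ]
scene shim1_mid 0.76 [335.3 147.2] [432.9 306.5   4. ]
scene shim1_mid 0.66 [362.1 108.6] [327.9 465.9   4. ]
scene shim1_mid 0.55 [301.1 111.1] [255.9 273.8   4. ]
scene candle 0.82 [377.4 179. ] [587.6 368.3   0. ]
scene carton1 0.78 [ 98.6 273.3] [ 546.2 -482.9    0. ]
scene carton1 0.67 [177.5 266.8] [ 614.  -281.1    0. ]
scene cup 0.65 [ 96.8 200.8] [ 320.9 -433.4    0. ]
scene coasters 0.88 [388.  148.4] [501.7 459.6   0. ]
{'time_s': 0.9, 'joints': array([-1.6,  0.3,  1.5,  0. ,  1.3, -0.2]), 'dq': array([ 0., -0., -0.,  0.,  0.,  0.]), 'tau': array([ -0. , -41.2, -26. ,  -0. ,   0. ,  -0. ]), 'eef_pos': array([ 122.6, -510.5,  231.3]), 'ee_rot': array([-0. ,  1. ,  0.1,  0. ]), 'force': array([-0.1,  0.7, -0.3]), 'wrist_torque': array([ 0., -0.,  0.]), 'grip_force': 0.0, 'grip_width': 1.0007450228046033}
```

View pics/top.png

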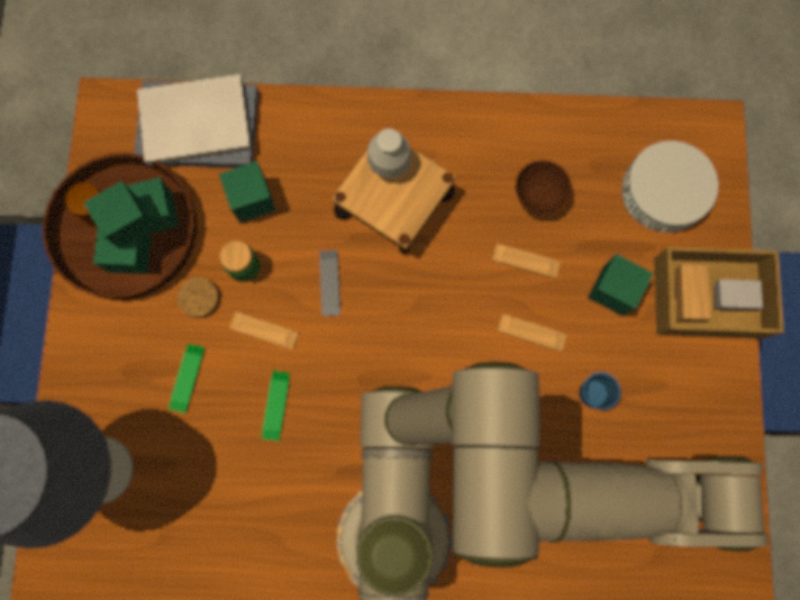

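View pics/scene.png

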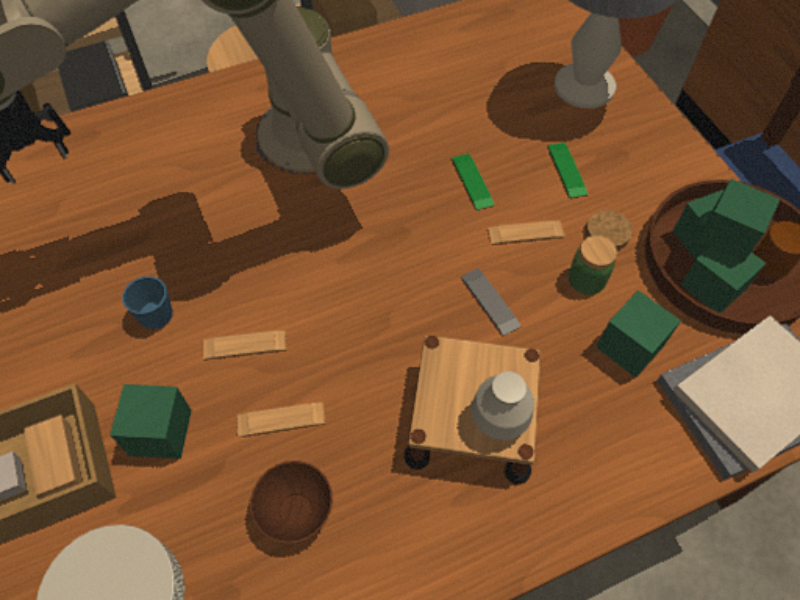

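Candidates for a shim: wooden strips at (in the 800x600 top view) (263,330), (526,261), (532,332). Look-alikes: grey (330,283), green (187,378) and (276,405), and an orange block in the tray (695,292). I choose the three loose wooden ones. The bare leg is at (404,239).

```bash
cat > m.py <<'E'
from h import *
np.set_printoptions(precision=1,suppress=True)
for n in["top","scene"]:
    c=dict(np.load(n+".npz")); hsv=cv2.cvtColor(c["color"],cv2.COLOR_RGB2HSV)
    S=np.array([[431,309],[560,-195],[435,-208]])
    C=[]
    for s in S:
        u,v=px(c,[*s,8]); u,v=int(u),int(v)
        p=c["color"][max(v-30,0):v+30,u-35:u+35].astype(float)
        m=((p[:,:,1]>1.5*0+0)&(hsv[max(v-30,0):v+30,u-35:u+35,1]<165)&(hsv[max(v-30,0):v+30,u-35:u+35,2]>150)).astype(np.uint8)
        k,l,st,ce=cv2.connectedComponentsWithStats(m)
        i=1+np.argmax(st[1:,4]-3*np.hypot(*(ce[1:]-[35,30]).T))
        ys,xs=np.where(l==i)
        W=np.array([w2(c,x+u-35,y+max(v-30,0),8)[:2] for x,y in zip(xs,ys)])
        ctr,wh,a=cv2.minAreaRect(W.astype(np.float32)); b=cv2.boxPoints((ctr,wh,a))
        e=[b[1]-b[0],b[2]-b[1]]; e=max(e,key=np.linalg.norm)
        print(n,np.array(ctr),np.array(wh),"yaw",np.degrees(np.arctan2(e[1],e[0]))%180,st[i,4])
        C.append(p)
    cv2.imwrite(f"pics/crop_{n}.png",cv2.resize(np.hstack(C)[:,:,::-1].astype(np.uint8),(800,230)))
c=dict(np.load("top.npz"))
for q in [(404,239),(341,196),(448,178)]: print("leg",w2(c,q[0]*.64,q[1]*.64,103))
c=dict(np.load("scene.npz"))
for q in [(432,342),(532,355),(418,436),(526,451)]: print("legs",w2(c,q[0]*.64,q[1]*.64,103))
E
python3 m.py
```

```text
top [427.9 308.9] [0. 0.] yaw 0.0 1
top [ 622.5 -213.2] [5.2 0. ] yaw 137.31458 2
top [ 351.3 -198.6] [31.  99.9] yaw 92.174446 246
scene [437.3 308.2] [153.1  45.1] yaw 72.43876 506
scene [ 612.3 -254.4] [114.9  26.3] yaw 66.39002 317
scene [ 461.4 -267.7] [106.1  42.1] yaw 72.84842 471
leg [629.3   1.6 103. ]
leg [721.4 142.6 103. ]
leg [772.  -89.9 103. ]
legs [635.9   2.2 103. ]
legs [725.3 145.5 103. ]
legs [778.2 -88.3 103. ]
legs [867.9  55.7 103. ]
```

```bash
python3 - <<'E'
s=open('m.py').read()
s=s.replace('S=np.array([[431,309],[560,-195],[435,-208]])','t=dict(np.load("top.npz")); S=[w2(t,x*.64,y*.64,8)[:2] for x,y in [(263,330),(526,261),(532,332)]]')
s=s.replace('[max(v-30,0):v+30,u-35:u+35,1]<165','[max(v-30,0):v+30,u-35:u+35,1]<(175 if n=="top" else 165)').replace('>150','>(135 if n=="top" else 150)')
open('m.py','w').write(s)
E
python3 m.py
```

```text
top [435.1 307.7] [146.7  40.1] yaw 73.122604 435
top [ 618.1 -276.4] [150.3  41.1] yaw 74.86525 422
top [ 452.8 -291.4] [148.1  39.6] yaw 74.186035 442
scene [437.3 308.2] [153.1  45.1] yaw 72.43876 506
scene [ 619.7 -276.2] [152.9  42.4] yaw 75.719635 796
scene [ 455.5 -289.6] [151.6  42.8] yaw 73.84136 673
leg [629.3   1.6 103. ]
leg [721.4 142.6 103. ]
leg [772.  -89.9 103. ]
legs [635.9   2.2 103. ]
legs [725.3 145.5 103. ]
legs [778.2 -88.3 103. ]
legs [867.9  55.7 103. ]
```

View pics/crop_scene.png

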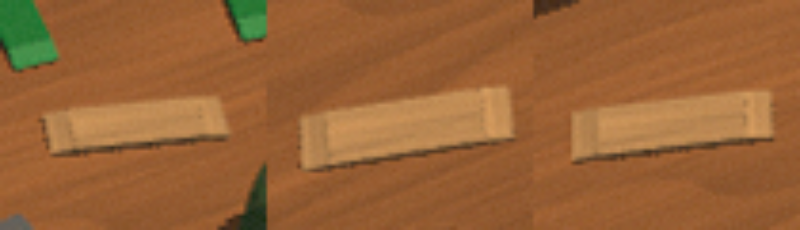

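```bash
cat > go.py <<'E'
import sys
from h import *
from scipy.spatial.transform import Rotation as R
x,y,z,yaw=map(float,sys.argv[1:5])
s=sense(); q=s["ee_rot"]; r=R.from_quat([q[1],q[2],q[3],q[0]]); M=r.as_matrix()
cy=np.arctan2(M[1,0],M[0,0]); d=(np.radians(yaw)-cy+np.pi/2)%np.pi-np.pi/2
Rt=R.from_euler('z',cy+d)*R.from_euler('x',np.pi)
d3=M.T@(np.array([x,y,z])-s["eef_pos"])
print("pos",s["eef_pos"].round(1),"yaw",np.degrees(cy).round(1),"tilt",np.degrees(np.arccos(-M[2,2])).round(2),"t",round(s["time_s"],2),"F",s["force"].round(1),"w",round(s["grip_width"]*85,1),"j",s["joints"].round(2))
print("txyz",d3.round(1),"a",(r.inv()*Rt).as_rotvec().round(3))
E
python3 go.py 439 -343 150 74; python3 go.py 605 -329 150 75;
```

```text
pos [ 122.6 -510.5  231.3] yaw 13.5 tilt 0.0 t 0.9 F [-0.1  0.7 -0.3] w 85.1 j [-1.56  0.31  1.5   0.    1.33 -0.22]
txyz [346.7 -88.9  81.3] a [-0.    -0.    -1.056]
pos [ 122.6 -510.5  231.3] yaw 13.5 tilt 0.0 t 0.9 F [-0.1  0.7 -0.3] w 85.1 j [-1.56  0.31  1.5   0.    1.33 -0.22]
txyz [511.4 -63.7  81.3] a [-0.    -0.    -1.073]
```

```bash
python3 -m jog '[{"tx":50,"ty":-12.5,"tz":6,"jaw":-0.3},{"tx":50,"ty":-12.5,"tz":6,"jaw":-0.3},{"tx":50,"ty":-12.5,"tz":6,"jaw":-0.3},{"tx":50,"ty":-12.5,"tz":6,"jaw":-0.3},{"tx":50,"ty":-12.5,"tz":6,"jaw":-0.3}]' 30 >/dev/null
python3 -m jog '[{"tx":48,"ty":-13,"tz":10,"jaw":-0.3},{"tx":48,"ty":-13,"tz":10,"jaw":-0.3},{"az":-0.176,"tz":10,"jaw":-0.3},{"az":-0.176,"tz":10,"jaw":-0.3},{"az":-0.176,"tz":10,"jaw":-0.3}]' >/dev/null
python3 -m jog '[{"az":-0.176,"jaw":-0.3},{"az":-0.176,"jaw":-0.3},{"az":-0.176,"jaw":-0.3},{"jaw":-0.3}]'; python3 go.py 439 -343 150 74
cat > wr.py <<'E'
import sys
from h import *
from scipy.spatial.transform import Rotation as R
def wcap():
    s=sense(); c=capture("wrist"); q=s["ee_rot"]
    T=np.eye(4); T[:3,:3]=R.from_quat([q[1],q[2],q[3],q[0]]).as_matrix(); T[:3,3]=s["eef_pos"]
    c["T"]=T@c["mount"]; return c
def wpt(c,u,v,z):
    dx,dy=(u-c["cx"])/c["fx"],(v-c["cy"])/c["fy"]; t=np.hypot(dx,dy); k=np.sin(t)/max(t,1e-9)
    r=c["T"][:3,:3]@np.array([dx*k,-dy*k,-np.cos(t)]); o=c["T"][:3,3]; return o+r*(z-o[2])/r[2]
E
python3 - <<'E'
from wr import *
c=wcap(); np.savez("w1.npz",**c); cv2.imwrite("pics/w1.png",cv2.resize(c["color"][:,:,::-1],(800,600)))
for r in place_of("shim1_mid","wrist")[:3]: print(r, wpt(c,*r["centre"],4).round(1))
E
```

```text
pos [ 122.6 -510.5  231.3] yaw 13.5 tilt 0.0 t 0.9 F [-0.1  0.7 -0.3] w 85.1 j [-1.56  0.31  1.5   0.    1.33 -0.22]
txyz [346.7 -88.9  81.3] a [-0.    -0.    -1.056]schema error: expected keys tx, ty, tz, ax, ay, az, jaw
schema error: expected keys tx, ty, tz, ax, ay, az, jaw
schema error: expected keys tx, ty, tz, ax, ay, az, jaw
```

View pics/w1.png

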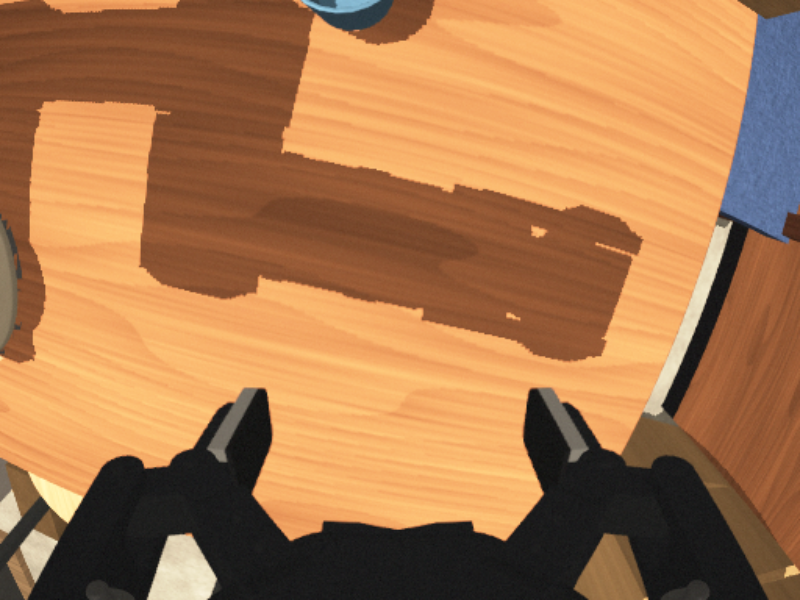

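The wrist view shows only table and the open fingers, because the rows were refused: every key is needed.

```bash
python3 -m jog '[{"tx":50,"ty":-12.5,"tz":6,"ax":0,"ay":0,"az":0,"jaw":-0.3},{"tx":50,"ty":-12.5,"tz":6,"ax":0,"ay":0,"az":0,"jaw":-0.3},{"tx":50,"ty":-12.5,"tz":6,"ax":0,"ay":0,"az":0,"jaw":-0.3},{"tx":50,"ty":-12.5,"tz":6,"ax":0,"ay":0,"az":0,"jaw":-0.3},{"tx":50,"ty":-12.5,"tz":6,"ax":0,"ay":0,"az":0,"jaw":-0.3}]' 30
python3 -m jog '[{"tx":48,"ty":-13,"tz":10,"ax":0,"ay":0,"az":0,"jaw":-0.3},{"tx":48,"ty":-13,"tz":10,"ax":0,"ay":0,"az":0,"jaw":-0.3},{"tx":0,"ty":0,"tz":10,"ax":0,"ay":0,"az":-0.176,"jaw":-0.3},{"tx":0,"ty":0,"tz":10,"ax":0,"ay":0,"az":-0.176,"jaw":-0.3},{"tx":0,"ty":0,"tz":10,"ax":0,"ay":0,"az":-0.176,"jaw":-0.3}]' >/dev/null
python3 -m jog '[{"tx":0,"ty":0,"tz":0,"ax":0,"ay":0,"az":-0.176,"jaw":-0.3},{"tx":0,"ty":0,"tz":0,"ax":0,"ay":0,"az":-0.176,"jaw":-0.3},{"tx":0,"ty":0,"tz":0,"ax":0,"ay":0,"az":-0.176,"jaw":-0.3},{"tx":0,"ty":0,"tz":0,"ax":0,"ay":0,"az":0,"jaw":-0.3}]'; python3 go.py 439 -343 150 74
python3 - <<'E'
from wr import *
c=wcap(); np.savez("w1.npz",**c); cv2.imwrite("pics/w2.png",cv2.resize(c["color"][:,:,::-1],(800,600)))
for r in place_of("shim1_mid","wrist")[:3]: print(r, wpt(c,*r["centre"],4).round(1))
E
```

```text
time_s: 1.62
eef_pos: [352.5, -390.4, 201.2]
ee_rot: [0.0, 0.993, 0.118, 0.0]
force: [0.2, -1.1, 0.8]
grip_width: 0.648
grip_force: 0.0
time_s: 2.75
eef_pos: [438.4, -343.6, 151.3]
ee_rot: [-0.0, 0.799, 0.601, 0.0]
force: [-0.8, -0.6, 0.1]
grip_width: 0.652
grip_force: 0.0
pos [ 438.4 -343.6  151.3] yaw 73.9 tilt 0.0 t 2.75 F [-0.8 -0.6  0.1] w 55.4 j [-0.88  0.45  1.51  0.    1.18 -0.59]
txyz [0.8 0.4 1.3] a [-0.    -0.    -0.001]
```

View pics/w2.png

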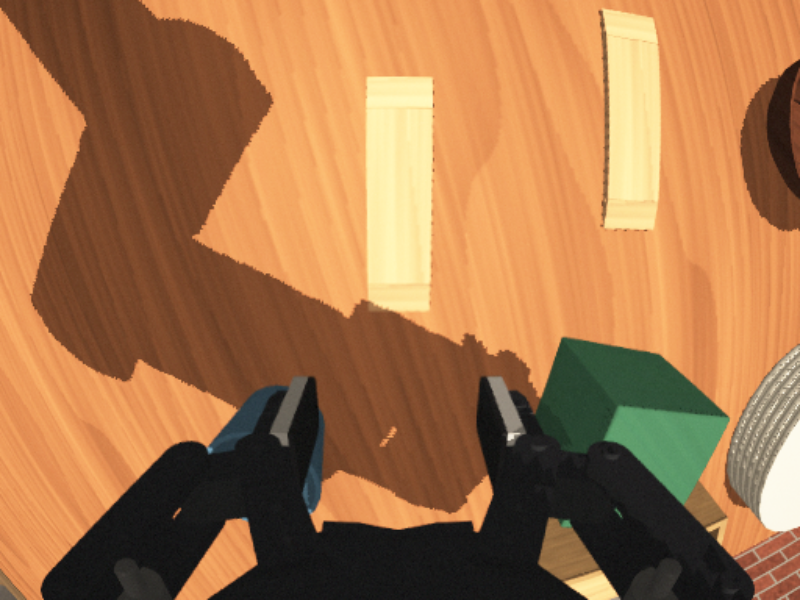

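The wooden shim is centred at (400,195), with its near end at row 310. The second wooden shim is at (632,120), with the carton to the right and the cup to the left, both clear.

```bash
python3 - <<'E'
from wr import *
c=dict(np.load("w1.npz"))
for q in [(368,77),(433,77),(430,310),(368,309),(602,10),(655,17),(654,229),(604,228)]: print(wpt(c,q[0]*.64,q[1]*.64,4).round(1))
E
```

```text
[ 457. -213.    4.]
[ 495.1 -223.9    4. ]
[ 453.5 -368.1    4. ]
[ 414.2 -356.1    4. ]
[ 619.1 -200.     4. ]
[ 660.1 -208.4    4. ]
[ 621.9 -354.7    4. ]
[ 582.5 -344.8    4. ]
```

```bash
python3 -m jog '[{"tx":1,"ty":0,"tz":50,"ax":0,"ay":0,"az":0,"jaw":-0.3},{"tx":0,"ty":0,"tz":50,"ax":0,"ay":0,"az":0,"jaw":-0.3},{"tx":0,"ty":0,"tz":40,"ax":0,"ay":0,"az":0,"jaw":-0.15},{"tx":0,"ty":0,"tz":8,"ax":0,"ay":0,"az":0,"jaw":-0.15},{"tx":0,"ty":0,"tz":0,"ax":0,"ay":0,"az":0,"jaw":-0.15}]'
python3 -m jog '[{"tx":0,"ty":0,"tz":1.5,"ax":0,"ay":0,"az":0,"jaw":-0.15},{"tx":0,"ty":0,"tz":0,"ax":0,"ay":0,"az":0,"jaw":-0.15}]';python3 -m jog '[{"tx":0,"ty":0,"tz":1,"ax":0,"ay":0,"az":0,"jaw":-0.15},{"tx":0,"ty":0,"tz":0,"ax":0,"ay":0,"az":0,"jaw":-0.15}]'
```

```text
time_s: 3.48
eef_pos: [439.0, -343.0, 4.1]
ee_rot: [0.0, 0.799, 0.601, 0.0]
force: [-0.1, 0.4, 0.5]
grip_width: 0.574
grip_force: 0.0
time_s: 3.72
eef_pos: [439.1, -343.1, 2.9]
ee_rot: [0.001, 0.799, 0.602, 0.0]
force: [0.1, -0.2, 0.1]
grip_width: 0.576
grip_force: 0.0
time_s: 3.98
eef_pos: [438.7, -342.7, 1.0]
ee_rot: [0.0, 0.799, 0.602, 0.0]
force: [0.6, 0.5, -0.0]
grip_width: 0.576
grip_force: 0.0
```

```bash
for i in 1; do python3 -m jog '[{"tx":0,"ty":0,"tz":1,"ax":0,"ay":0,"az":0,"jaw":-0.15},{"tx":0,"ty":0,"tz":0,"ax":0,"ay":0,"az":0,"jaw":-0.15}]' | sed -n '2p;4p'; python3 -m jog '[{"tx":0,"ty":0,"tz":1,"ax":0,"ay":0,"az":0,"jaw":-0.15},{"tx":0,"ty":0,"tz":0,"ax":0,"ay":0,"az":0,"jaw":-0.15}]'| sed -n '2p;4p'; python3 -m jog '[{"tx":0,"ty":0,"tz":1,"ax":0,"ay":0,"az":0,"jaw":-0.15},{"tx":0,"ty":0,"tz":0,"ax":0,"ay":0,"az":0,"jaw":-0.15}]'| sed -n '2p;4p'; done
```

```text
eef_pos: [438.6, -342.6, -0.3]
force: [-0.0, -0.2, -0.3]
eef_pos: [438.6, -342.6, -1.3]
force: [-0.9, 0.2, -1.0]
eef_pos: [438.6, -342.6, -2.3]
force: [-0.2, 0.2, -0.6]
```

```bash
python3 -m jog '[{"tx":0,"ty":0,"tz":0,"ax":0,"ay":0,"az":0,"jaw":0.3},{"tx":0,"ty":0,"tz":0,"ax":0,"ay":0,"az":0,"jaw":0.3},{"tx":0,"ty":0,"tz":0,"ax":0,"ay":0,"az":0,"jaw":0.3}]' 40; python3 -m jog '[{"tx":0,"ty":0,"tz":-5,"ax":0,"ay":0,"az":0,"jaw":0.3},{"tx":0,"ty":0,"tz":-25,"ax":0,"ay":0,"az":0,"jaw":0.3},{"tx":0,"ty":0,"tz":0,"ax":0,"ay":0,"az":0,"jaw":0.3}]'
python3 - <<'E'
from wr import *
c=wcap(); np.savez("w1.npz",**c); cv2.imwrite("pics/w3.png",cv2.resize(c["color"][:,:,::-1],(800,600)))
E
python3 go.py 569 -13 60 13
```

```text
time_s: 5.1
eef_pos: [439.2, -343.2, -1.2]
ee_rot: [0.001, 0.799, 0.602, 0.0]
force: [0.2, 0.9, 6.4]
grip_width: 0.455
grip_force: 44.4
time_s: 5.48
eef_pos: [439.2, -343.3, 29.1]
ee_rot: [0.002, 0.799, 0.602, 0.0]
force: [-0.6, -0.8, 0.2]
grip_width: 0.454
grip_force: 40.5
pos [ 438.8 -342.8   28. ] yaw 74.0 tilt 0.06 t 5.53 F [-0.7  0.9 -1.2] w 38.1 j [-0.87  0.62  1.61  0.    0.91 -0.59]
txyz [352.9  34.4 -32.1] a [1.000e-03 0.000e+00 1.065e+00]
```

View pics/w3.png

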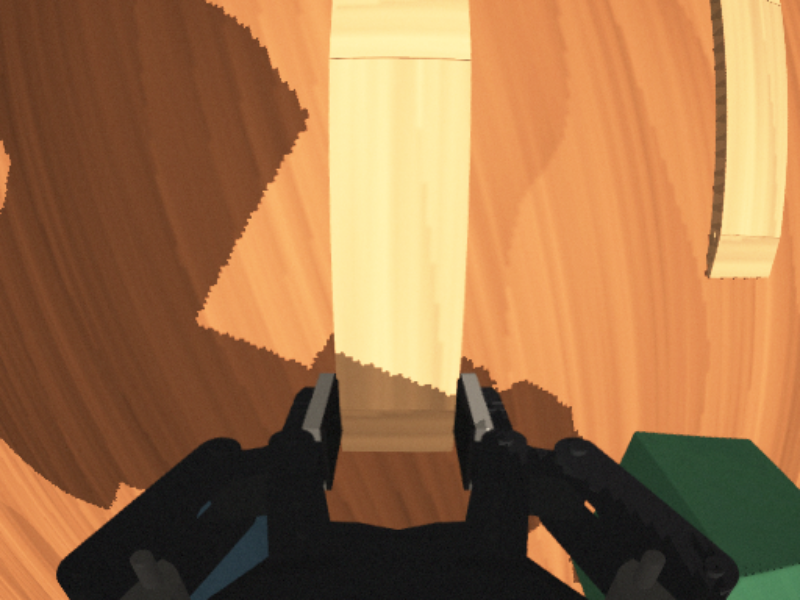

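The shim is gripped near its outer end and held straight, with its far end at the top of the picture. Next I carry it to the front of the bare leg.

```bash
python3 go.py 454 -42 40 13
python3 -m jog '[{"tx":48,"ty":-11.5,"tz":-3,"ax":0,"ay":0,"az":0,"jaw":0.3},{"tx":48,"ty":-11.5,"tz":-3,"ax":0,"ay":0,"az":0,"jaw":0.3},{"tx":48,"ty":-11.5,"tz":-3,"ax":0,"ay":0,"az":0,"jaw":0.3},{"tx":48,"ty":-11.5,"tz":-3,"ax":0,"ay":0,"az":0,"jaw":0.3},{"tx":48,"ty":-11.5,"tz":0,"ax":0,"ay":0,"az":0,"jaw":0.3}]'
python3 -m jog '[{"tx":48,"ty":-11.5,"tz":0,"ax":0,"ay":0,"az":0.0,"jaw":0.3},{"tx":0,"ty":0,"tz":0,"ax":0,"ay":0,"az":0.177,"jaw":0.3},{"tx":0,"ty":0,"tz":0,"ax":0,"ay":0,"az":0.177,"jaw":0.3},{"tx":0,"ty":0,"tz":0,"ax":0,"ay":0,"az":0.177,"jaw":0.3},{"tx":0,"ty":0,"tz":0,"ax":0,"ay":0,"az":0.177,"jaw":0.3}]' >/dev/null
python3 -m jog '[{"tx":0,"ty":0,"tz":0,"ax":0,"ay":0,"az":0.177,"jaw":0.3},{"tx":0,"ty":0,"tz":0,"ax":0,"ay":0,"az":0.177,"jaw":0.3},{"tx":0,"ty":0,"tz":0,"ax":0,"ay":0,"az":0,"jaw":0.3}]' | tail -2
python3 go.py 454 -42 40 13
python3 - <<'E'
from wr import *
c=wcap(); np.savez("w1.npz",**c); cv2.imwrite("pics/w4.png",cv2.resize(c["color"][:,:,::-1],(800,600)))
for q,z in [("press_spot",103),("bare_foot",18),("riser",0)]:
    for r in place_of(q,"wrist")[:2]: print(q,r, wpt(c,*r["centre"],z).round(1))
E
```

```text
pos [ 438.8 -342.8   28. ] yaw 74.0 tilt 0.06 t 5.53 F [-0.7  0.9 -1.2] w 38.1 j [-0.87  0.62  1.61  0.    0.91 -0.59]
txyz [293.3 -68.2 -12.2] a [1.000e-03 0.000e+00 1.065e+00]
time_s: 6.15
eef_pos: [449.0, -94.4, 39.2]
ee_rot: [-0.0, 0.799, 0.602, -0.0]
force: [1.3, -0.2, -0.5]
grip_width: 0.456
grip_force: 40.5
grip_width: 0.458
grip_force: 40.4
pos [451.2 -46.6  39.1] yaw 13.3 tilt 0.08 t 7.15 F [-0.9 -0.4 -0.8] w 38.9 j [-0.36  0.43  1.92 -0.    0.8   0.98]
txyz [ 3.8 -3.9 -0.9] a [-0.001  0.001  0.004]
```

View pics/w4.png

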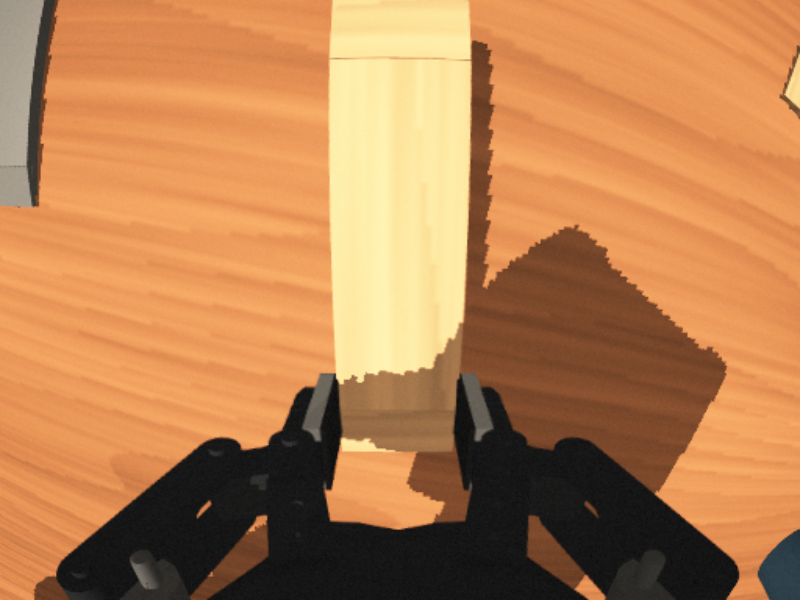

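The shim is steady, but the leg isn't in the wrist view. I'll use the scene camera for the leg and the held shim together.

```bash
python3 - <<'E'
from wr import *
np.set_printoptions(precision=1,suppress=True)
for n in["scene","top"]:
    c=capture(n); np.savez(n+"2.npz",**c)
    for q,z in [("press_spot",103),("shim1_mid",44)]:
        for r in place_of(q,n)[:4]: print(n,q,round(r["conf"],2),np.array(r["centre"]), w2(c,*r["centre"],z))
c=dict(np.load("scene2.npz")); o=c["color"][170:320,190:390]
cv2.imwrite("pics/s5.png",cv2.resize(o[:,:,::-1],(800,600),interpolation=cv2.INTER_CUBIC))
E
```

```text
scene press_spot 0.59 [181.3 267.2] [ 663.9 -272.6  103. ]
scene press_spot 0.57 [277.1 219.4] [637.9   3.1 103. ]
scene shim1_mid 0.93 [362.7 109.2] [358.  441.5  44. ]
scene shim1_mid 0.8 [301.6 114.4] [298.5 250.6  44. ]
scene shim1_mid 0.69 [336.7 146.1] [454.6 292.9  44. ]
scene shim1_mid 0.65 [314.3 193.8] [578.6 151.5  44. ]
top press_spot 0.77 [258.8 153.3] [628.2   0.8 103. ]
top shim1_mid 0.96 [168.6 211.3] [428.3 300.7  44. ]
top shim1_mid 0.64 [116.3 239.6] [325.2 469.6  44. ]
```

View pics/s5.png

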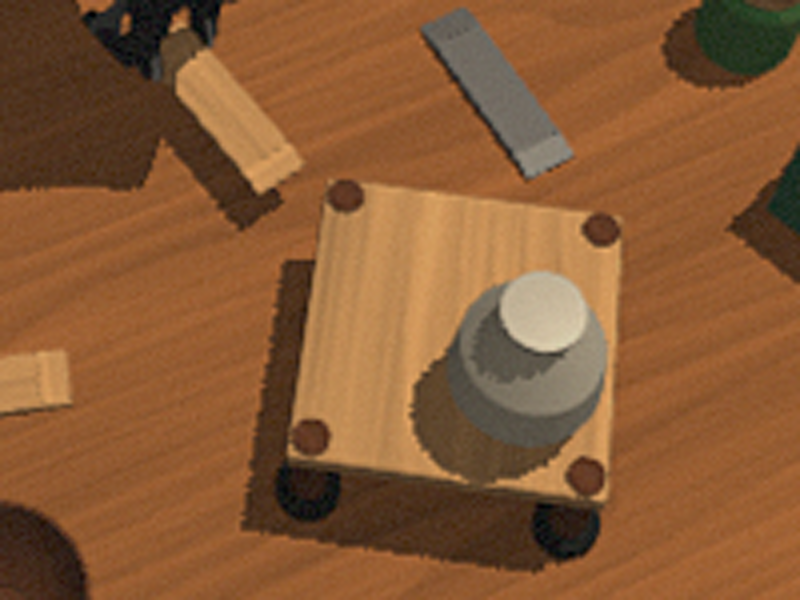

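The held shim points at the bare leg: its disc is at crop (346,196) and the shim tip at (282,177). The other discs are at (601,230), (311,437) and (586,475).

```bash
python3 - <<'E'
from wr import *
np.set_printoptions(precision=1,suppress=True)
c=dict(np.load("scene2.npz"))
f=lambda q,z: w2(c,190+(q[0]+.5)/4-.5,170+(q[1]+.5)/4-.5,z)[:2]
P=np.array([f(q,103) for q in [(346,196),(601,230),(311,437),(586,475)]]); print(P)
m=P.mean(0); d=P[3]-P[0]; e=P[1]-P[2]; print("mid",m,"yaw",np.degrees(np.arctan2(d[1],d[0])),np.degrees(np.arctan2(e[1],e[0]))-90,np.hypot(*d),np.hypot(*e))
y=np.radians(13); print("bare",m-120*np.array([np.cos(y),np.sin(y)]))
print("tip",(f((302,162),44)+f((262,192),44))/2, "expect 577.7 -16.7")
g=[f(q,48) for q in [(163,50),(302,162),(262,192)]];print(g)
E
```

```text
[[634.8   1.7]
 [724.4 144.1]
 [777.7 -88.4]
 [866.8  54.9]]
mid [750.9  28.1] yaw 12.911879544494935 12.902723416237379 238.00296067265455 238.61034110658224
bare [634.    1.1]
tip [576.  -17.9] expect 577.7 -16.7
[array([447.5, -55.8]), array([572.7,  -1.2]), array([583.2, -36.5])]
```

```bash
python3 go.py 454.2 -39.5 4 12.9
python3 -m jog '[{"tx":4.5,"ty":-6.2,"tz":0,"ax":0,"ay":0,"az":0.007,"jaw":0.3},{"tx":0,"ty":0,"tz":35,"ax":0,"ay":0,"az":0,"jaw":0.3},{"tx":0,"ty":0,"tz":0,"ax":0,"ay":0,"az":0,"jaw":0.3}]'; python3 go.py 567.3 -13.6 2 12.9
```

```text
pos [451.6 -46.8  39.8] yaw 13.2 tilt 0.0 t 7.65 F [-0.2  0.1 -1.3] w 38.6 j [-0.36  0.43  1.92  0.    0.8   0.98]
txyz [ 4.2 -6.5 35.8] a [-0.    -0.     0.005]
time_s: 8.02
eef_pos: [453.4, -38.9, 3.5]
ee_rot: [-0.001, 0.994, 0.111, -0.002]
force: [-0.4, -0.7, 0.3]
grip_width: 0.451
grip_force: 40.6
pos [453.4 -38.9   3.5] yaw 12.8 tilt 0.24 t 8.03 F [-0.4 -0.7  0.3] w 38.3 j [-0.34  0.5   1.93  0.    0.71  1.  ]
txyz [116.6   0.5   1.1] a [-0.002  0.004 -0.002]
```

```bash
python3 -m jog '[{"tx":25,"ty":0,"tz":0.5,"ax":0,"ay":0,"az":0,"jaw":0.3},{"tx":25,"ty":0,"tz":0.5,"ax":0,"ay":0,"az":0,"jaw":0.3},{"tx":16,"ty":0,"tz":0,"ax":0,"ay":0,"az":0,"jaw":0.3},{"tx":10,"ty":0,"tz":0,"ax":0,"ay":0,"az":0,"jaw":0.3},{"tx":0,"ty":0,"tz":0,"ax":0,"ay":0,"az":0,"jaw":0.3}]'; python3 go.py 567.3 -13.6 2 12.9
```

```text
time_s: 8.65
eef_pos: [529.1, -22.8, 4.3]
ee_rot: [0.0, 0.994, 0.111, 0.0]
force: [0.6, -0.1, -0.9]
grip_width: 0.452
grip_force: 40.6
pos [529.1 -22.8   4.3] yaw 12.8 tilt 0.04 t 8.65 F [ 0.6 -0.1 -0.9] w 38.4 j [-0.26  0.61  1.71 -0.    0.82  1.08]
txyz [39.3 -0.5  2.3] a [ 0.    -0.001 -0.002]
```

```bash
python3 -m jog '[{"tx":13,"ty":0,"tz":0,"ax":0,"ay":0,"az":0,"jaw":0.3},{"tx":13,"ty":0,"tz":0,"ax":0,"ay":0,"az":0,"jaw":0.3},{"tx":13,"ty":0,"tz":0,"ax":0,"ay":0,"az":0,"jaw":0.3},{"tx":0,"ty":0,"tz":4,"ax":0,"ay":0,"az":0,"jaw":0.3},{"tx":0,"ty":0,"tz":0,"ax":0,"ay":0,"az":0,"jaw":0.3}]'; python3 go.py 567.3 -13.6 -1 12.9
```

```text
time_s: 9.28
eef_pos: [565.8, -14.3, -0.6]
ee_rot: [-0.0, 0.994, 0.111, -0.001]
force: [0.0, -0.3, -0.9]
grip_width: 0.449
grip_force: 40.6
pos [565.8 -14.3  -0.6] yaw 12.8 tilt 0.09 t 9.28 F [ 0.  -0.3 -0.9] w 38.2 j [-0.23  0.68  1.59 -0.    0.87  1.12]
txyz [ 1.7 -0.4  0.4] a [-0.001  0.001 -0.003]
```

```bash
python3 -m jog '[{"tx":1,"ty":0,"tz":0.5,"ax":0,"ay":0,"az":0,"jaw":0.3},{"tx":0,"ty":0,"tz":0,"ax":0,"ay":0,"az":0,"jaw":-0.25},{"tx":0,"ty":0,"tz":0,"ax":0,"ay":0,"az":0,"jaw":-0.25},{"tx":0,"ty":0,"tz":-10,"ax":0,"ay":0,"az":0,"jaw":-0.25},{"tx":-10,"ty":0,"tz":-20,"ax":0,"ay":0,"az":0,"jaw":-0.25}]'
python3 -m jog '[{"tx":-20,"ty":0,"tz":-40,"ax":0,"ay":0,"az":0,"jaw":-0.25},{"tx":-20,"ty":0,"tz":-40,"ax":0,"ay":0,"az":0,"jaw":-0.25},{"tx":0,"ty":0,"tz":0,"ax":0,"ay":0,"az":0,"jaw":-0.25}]'>/dev/null
python3 - <<'E'
from wr import *
c=wcap(); np.savez("w6.npz",**c); cv2.imwrite("pics/w6.png",cv2.resize(c["color"][:,:,::-1],(800,600)))
E
python3 go.py 607.2 -330.3 110 75.6
```

```text
time_s: 9.9
eef_pos: [557.9, -16.2, 29.7]
ee_rot: [-0.0, 0.994, 0.111, -0.0]
force: [0.4, -0.2, 0.7]
grip_width: 0.627
grip_force: 0.0
pos [519.4 -25.3 110.9] yaw 12.7 tilt 0.18 t 10.32 F [-0.9 -0.8  0.1] w 53.1 j [-0.27  0.43  1.67  0.    1.04  1.07]
txyz [ 18.4 316.8   1.5] a [ 0.003 -0.002 -1.097]
```

View pics/w6.png

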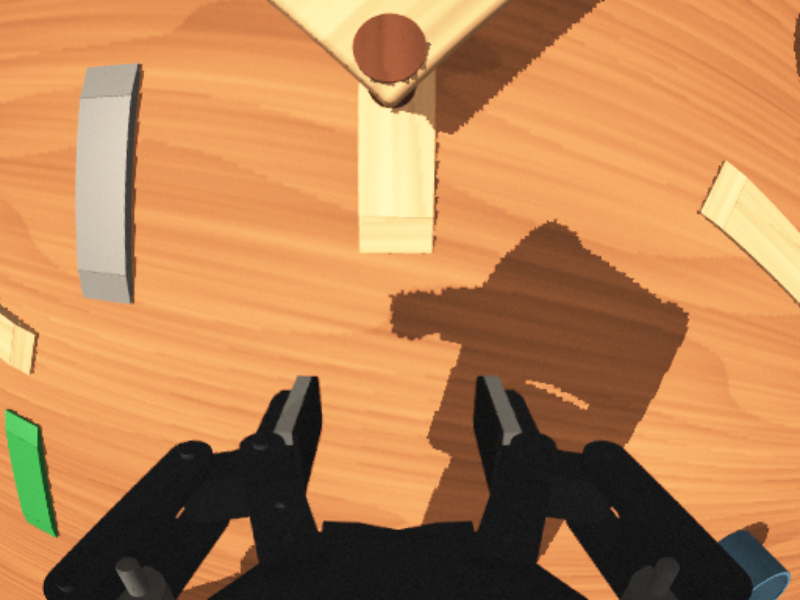

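The first shim lies straight under the bare leg, with its outer end at (397,252) and the disc at (390,48). The second shim is at the right edge, around (750,230).

```bash
python3 - <<'E'
from wr import *
c=dict(np.load("w6.npz")); f=lambda a,b,z: wpt(c,a*.64,b*.64,z)[:2]
e=(f(360,251,4)+f(433,251,4))/2; L=f(390,48,103); y=np.radians(12.9); u=np.array([np.cos(y),np.sin(y)]); n=np.array([-u[1],u[0]])
print("end",e,"disc",L,"along",(L-e)@u,"lat",(L-e)@n, "slope line",(f(360,217,8)+f(433,217,8))/2)
print("foot edge",f(390,107,18))
E
```

```text
end [546.98170573 -18.43451587] disc [632.63457557   3.2958813 ] along 88.34240737876604 lat 2.059934775331289 slope line [566.03931884 -14.1178242 ]
foot edge [621.76775924   1.84568478]
```

```bash
python3 -m jog '[{"tx":3,"ty":60,"tz":0,"ax":0,"ay":0,"az":0,"jaw":-0.25},{"tx":3,"ty":60,"tz":0,"ax":0,"ay":0,"az":0,"jaw":-0.25},{"tx":4,"ty":60,"tz":0,"ax":0,"ay":0,"az":0,"jaw":-0.25},{"tx":4,"ty":60,"tz":0,"ax":0,"ay":0,"az":0,"jaw":-0.25},{"tx":4,"ty":60,"tz":0,"ax":0,"ay":0,"az":0,"jaw":-0.25}]' >/dev/null
python3 -m jog '[{"tx":0,"ty":17,"tz":0,"ax":0,"ay":0,"az":0,"jaw":-0.25},{"tx":0,"ty":0,"tz":0,"ax":0,"ay":0,"az":-0.18,"jaw":-0.25},{"tx":0,"ty":0,"tz":0,"ax":0,"ay":0,"az":-0.18,"jaw":-0.25},{"tx":0,"ty":0,"tz":0,"ax":0,"ay":0,"az":-0.18,"jaw":-0.25},{"tx":0,"ty":0,"tz":0,"ax":0,"ay":0,"az":-0.18,"jaw":-0.25}]' >/dev/null
python3 -m jog '[{"tx":0,"ty":0,"tz":0,"ax":0,"ay":0,"az":-0.18,"jaw":-0.25},{"tx":0,"ty":0,"tz":0,"ax":0,"ay":0,"az":-0.18,"jaw":-0.25},{"tx":0,"ty":0,"tz":0,"ax":0,"ay":0,"az":-0.02,"jaw":-0.25},{"tx":0,"ty":0,"tz":0,"ax":0,"ay":0,"az":0,"jaw":-0.25}]' >/dev/null
python3 go.py 607.2 -330.3 110 75.6
python3 - <<'E'
from wr import *
c=wcap(); np.savez("w7.npz",**c); hsv=cv2.cvtColor(c["color"],cv2.COLOR_RGB2HSV)
for r in place_of("shim2_mid","wrist")[:3]: print(r, wpt(c,*r["centre"],8).round(1))
cv2.imwrite("pics/w7.png",cv2.resize(c["color"][:,:,::-1],(800,600)))
E
```

```text
pos [ 606.5 -330.2  108.6] yaw 75.6 tilt 0.06 t 12.07 F [ 0.1  0.8 -0.1] w 53.3 j [-0.67  0.78  1.07  0.    1.29 -0.42]
txyz [ 0.   0.7 -1.4] a [-0.001 -0.     0.   ]
```

View pics/w7.png

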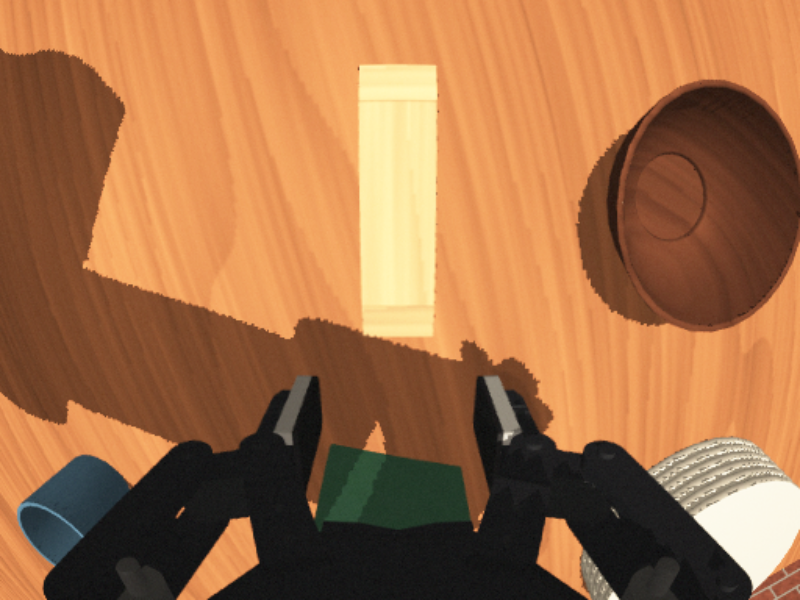

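The second shim is at (398,200), with its near end at row 335. The carton is behind the hand and the bowl to the right, both clear.

```bash
python3 - <<'E'
from wr import *
c=dict(np.load("w7.npz")); f=lambda a,b,z: wpt(c,a*.64,b*.64,z)[:2]
n=(f(363,336,4)+f(434,336,4))/2; F=(f(359,65,4)+f(437,66,4))/2; d=F-n; l=np.hypot(*d); print(n,F,l,np.degrees(np.arctan2(d[1],d[0])),"grip",(n+F)/2-55*d/l)
E
python3 go.py 607.2 -330.3 110 75.6
```

```text
[ 601.72399785 -349.92904971] [ 638.69862668 -204.19929219] 150.34721614174222 75.76330253400825 grip [ 606.68525812 -330.37501281]
pos [ 606.6 -330.2  109. ] yaw 75.7 tilt 0.03 t 12.18 F [-0.  -0.4  0.1] w 52.9 j [-0.67  0.78  1.07  0.    1.29 -0.42]
txyz [ 0.1  0.6 -1. ] a [-0.    -0.     0.001]
```

```bash
python3 -m jog '[{"tx":0,"ty":0,"tz":50,"ax":0,"ay":0,"az":0,"jaw":-0.25},{"tx":0,"ty":0,"tz":45,"ax":0,"ay":0,"az":0,"jaw":-0.15},{"tx":0,"ty":0,"tz":14.5,"ax":0,"ay":0,"az":0,"jaw":-0.15},{"tx":0,"ty":0,"tz":0,"ax":0,"ay":0,"az":0,"jaw":-0.15}]'; python3 go.py 606.7 -330.4 -0.3 75.7
```

```text
time_s: 12.68
eef_pos: [606.9, -330.6, 0.4]
ee_rot: [0.0, 0.789, 0.614, 0.0]
force: [0.4, 0.8, 0.1]
grip_width: 0.578
grip_force: 0.0
pos [ 6.069e+02 -3.306e+02  4.000e-01] yaw 75.7 tilt 0.04 t 12.68 F [0.4 0.8 0.1] w 49.2 j [-0.67  0.91  1.14  0.    1.1  -0.42]
txyz [ 0.1 -0.3  0.7] a [0.001 0.    0.001]
```

```bash
python3 -m jog '[{"tx":0,"ty":0,"tz":0.5,"ax":0,"ay":0,"az":0,"jaw":0.3},{"tx":0,"ty":0,"tz":0,"ax":0,"ay":0,"az":0,"jaw":0.3},{"tx":0,"ty":0,"tz":0,"ax":0,"ay":0,"az":0,"jaw":0.3},{"tx":0,"ty":0,"tz":0,"ax":0,"ay":0,"az":0,"jaw":0.3}]' 40; python3 go.py 454.2 -39.5 40 12.9;python3 go.py 454.2 -39.5 40 12.9; python3 -m jog '[{"tx":0,"ty":0,"tz":-10,"ax":0,"ay":0,"az":0,"jaw":0.3},{"tx":0,"ty":0,"tz":-30,"ax":0,"ay":0,"az":0,"jaw":0.3},{"tx":0,"ty":0,"tz":0,"ax":0,"ay":0,"az":0,"jaw":0.3}]'; python3 go.py 454.2 -39.5 40 12.9
```

```text
time_s: 13.18
eef_pos: [607.5, -330.9, 1.2]
ee_rot: [0.002, 0.789, 0.614, 0.0]
force: [-0.0, 0.7, 6.3]
grip_width: 0.451
grip_force: 40.6
pos [ 607.5 -330.9    1.2] yaw 75.8 tilt 0.19 t 13.18 F [-0.   0.7  6.3] w 38.3 j [-0.67  0.9   1.14  0.    1.09 -0.42]
txyz [ 244.8 -220.   -39.8] a [ 3.000e-03 -1.000e-03  1.097e+00]
pos [ 607.5 -330.9    1.2] yaw 75.8 tilt 0.19 t 13.18 F [-0.   0.7  6.3] w 38.3 j [-0.67  0.9   1.14  0.    1.09 -0.42]
txyz [ 244.8 -220.   -39.8] a [ 3.000e-03 -1.000e-03  1.097e+00]
time_s: 13.55
eef_pos: [607.7, -331.2, 42.2]
ee_rot: [0.002, 0.789, 0.614, 0.001]
force: [1.4, 1.1, -1.2]
grip_width: 0.448
grip_force: 40.3
pos [ 607.7 -331.2   42.2] yaw 75.8 tilt 0.29 t 13.55 F [ 1.4  1.1 -1.2] w 38.1 j [-0.67  0.85  1.12 -0.    1.16 -0.42]
txyz [ 245.  -220.4    0.7] a [ 5.000e-03 -1.000e-03  1.098e+00]
```

```bash
python3 -m jog '[{"tx":41,"ty":-37,"tz":0,"ax":0,"ay":0,"az":0,"jaw":0.3},{"tx":41,"ty":-37,"tz":0,"ax":0,"ay":0,"az":0,"jaw":0.3},{"tx":41,"ty":-37,"tz":0,"ax":0,"ay":0,"az":0,"jaw":0.3},{"tx":41,"ty":-37,"tz":0,"ax":0,"ay":0,"az":0,"jaw":0.3},{"tx":41,"ty":-37,"tz":0,"ax":0,"ay":0,"az":0,"jaw":0.3}]' >/dev/null
python3 -m jog '[{"tx":40,"ty":-35,"tz":0,"ax":0,"ay":0,"az":0,"jaw":0.3},{"tx":0,"ty":0,"tz":0,"ax":0,"ay":0,"az":0.183,"jaw":0.3},{"tx":0,"ty":0,"tz":0,"ax":0,"ay":0,"az":0.183,"jaw":0.3},{"tx":0,"ty":0,"tz":0,"ax":0,"ay":0,"az":0.183,"jaw":0.3},{"tx":0,"ty":0,"tz":0,"ax":0,"ay":0,"az":0.183,"jaw":0.3}]' >/dev/null
python3 -m jog '[{"tx":0,"ty":0,"tz":0,"ax":0,"ay":0,"az":0.183,"jaw":0.3},{"tx":0,"ty":0,"tz":0,"ax":0,"ay":0,"az":0.183,"jaw":0.3},{"tx":0,"ty":0,"tz":0,"ax":0,"ay":0,"az":0,"jaw":0.3},{"tx":0,"ty":0,"tz":0,"ax":0,"ay":0,"az":0,"jaw":0.3}]' | tail -2
python3 go.py 479.5 -33.7 12 12.9
python3 - <<'E'
from h import *
c=capture("scene"); o=c["color"][170:270,190:323]
cv2.imwrite("pics/s8.png",cv2.resize(o[:,:,::-1],(798,600),interpolation=cv2.INTER_CUBIC))
np.savez("scene8.npz",**c)
f=lambda x,y,z: w2(c,x,y,z)[:2].round(1)
r=place_of("press_spot","scene")[0]; print(r,f(*r["centre"],103))
E
```

```text
grip_width: 0.449
grip_force: 40.4
pos [453.3 -38.7  39.1] yaw 13.1 tilt 0.03 t 15.3 F [ 0.1 -0.4 -0. ] w 38.2 j [-0.34  0.43  1.91 -0.    0.8   1.  ]
txyz [26.7  1.  27.1] a [-0.     0.     0.003]
{'centre': [277.2, 219.4], 'conf': 0.69} [638.    3.3]
```

```bash
python3 -m jog '[{"tx":26,"ty":0.7,"tz":20,"ax":0,"ay":0,"az":0.003,"jaw":0.3},{"tx":0,"ty":0,"tz":7,"ax":0,"ay":0,"az":0,"jaw":0.3},{"tx":0,"ty":0,"tz":0,"ax":0,"ay":0,"az":0,"jaw":0.3},{"tx":0,"ty":0,"tz":0,"ax":0,"ay":0,"az":0,"jaw":0.3}]';  for k in 1; do python3 -m jog '[{"tx":0,"ty":0,"tz":1,"ax":0,"ay":0,"az":0,"jaw":0.3},{"tx":0,"ty":0,"tz":0,"ax":0,"ay":0,"az":0,"jaw":0.3}]' | sed -n '2p;4p'; python3 -m jog '[{"tx":0,"ty":0,"tz":1,"ax":0,"ay":0,"az":0,"jaw":0.3},{"tx":0,"ty":0,"tz":0,"ax":0,"ay":0,"az":0,"jaw":0.3}]' | sed -n '2p;4p'; done; python3 -c "
from rig import sense; print(sense()['wrist_torque'].round(2))"
```

```text
time_s: 15.9
eef_pos: [478.7, -33.8, 12.7]
ee_rot: [0.0, 0.994, 0.111, 0.0]
force: [1.3, 0.5, -0.1]
grip_width: 0.45
grip_force: 40.4
eef_pos: [478.9, -33.8, 11.5]
force: [-0.8, 0.2, -0.3]
eef_pos: [478.9, -33.7, 10.2]
force: [-0.6, 0.8, 0.1]
[ 0.05 -0.02 -0.04]
```

```bash
P='from rig import sense; s=sense(); print(s["eef_pos"].round(1),s["force"].round(1),s["wrist_torque"].round(2))'
python3 -m jog '[{"tx":0,"ty":0,"tz":0.7,"ax":0,"ay":0,"az":0,"jaw":0.3},{"tx":0,"ty":0,"tz":0,"ax":0,"ay":0,"az":0,"jaw":0.3}]' >/dev/null; python3 -c "$P"
python3 -m jog '[{"tx":0,"ty":0,"tz":0.7,"ax":0,"ay":0,"az":0,"jaw":0.3},{"tx":0,"ty":0,"tz":0,"ax":0,"ay":0,"az":0,"jaw":0.3}]' >/dev/null; python3 -c "$P"
python3 -m jog '[{"tx":0,"ty":0,"tz":0.7,"ax":0,"ay":0,"az":0,"jaw":0.3},{"tx":0,"ty":0,"tz":0,"ax":0,"ay":0,"az":0,"jaw":0.3}]' >/dev/null; python3 -c "$P"
```

```text
[478.9 -33.7   9.5] [-0.3 -0.3  0.2] [0.02 0.05 0.06]
[479.  -33.7   8.9] [ 0.3 -0.5  0.3] [-0.02 -0.02 -0.06]
[479.  -33.7   8.2] [-0.6 -0.2  0.7] [ 0.02  0.06 -0.01]
```

```bash
P='from rig import sense; s=sense(); print(s["eef_pos"].round(1),s["force"].round(1),s["wrist_torque"].round(2))'
python3 -m jog '[{"tx":0,"ty":0,"tz":0.5,"ax":0,"ay":0,"az":0,"jaw":0.3},{"tx":0,"ty":0,"tz":0,"ax":0,"ay":0,"az":0,"jaw":0.3}]' >/dev/null; python3 -c "$P"
python3 -m jog '[{"tx":0,"ty":0,"tz":0.5,"ax":0,"ay":0,"az":0,"jaw":0.3},{"tx":0,"ty":0,"tz":0,"ax":0,"ay":0,"az":0,"jaw":0.3}]' >/dev/null; python3 -c "$P"
```

```text
[479.  -33.7   7.7] [-1.4  0.4  0.3] [-0.04 -0.03 -0.02]
[479.  -33.7   7.2] [-0.9  0.7  0.9] [-0.03  0.02  0.02]
```

```bash
P='from rig import sense; s=sense(); print(s["eef_pos"].round(1),s["force"].round(1),s["wrist_torque"].round(2))'
python3 -m jog '[{"tx":0,"ty":0,"tz":0.5,"ax":0,"ay":0,"az":0,"jaw":0.3},{"tx":0,"ty":0,"tz":0,"ax":0,"ay":0,"az":0,"jaw":0.3}]' >/dev/null; python3 -c "$P"
python3 -m jog '[{"tx":0,"ty":0,"tz":0.5,"ax":0,"ay":0,"az":0,"jaw":0.3},{"tx":0,"ty":0,"tz":0,"ax":0,"ay":0,"az":0,"jaw":0.3}]' >/dev/null; python3 -c "$P"
python3 -m jog '[{"tx":0,"ty":0,"tz":0.5,"ax":0,"ay":0,"az":0,"jaw":0.3},{"tx":0,"ty":0,"tz":0,"ax":0,"ay":0,"az":0,"jaw":0.3}]' >/dev/null; python3 -c "$P"
```

```text
[478.9 -33.7   6.7] [-1.2  0.1  1.8] [-0.03 -0.02  0.01]
[478.9 -33.7   6.2] [-2.9 -0.1  1.4] [-0.02  0.03 -0.01]
[478.9 -33.7   5.7] [-0.7 -0.1  1.4] [-0.07  0.01  0.02]
```

```bash
cat > hz.py <<'E'
from wr import *
s=sense(); c=wcap(); T=c["T"]; print("t",s["time_s"],s["eef_pos"].round(1),s["force"].round(1))
def P(u,v):
    dx,dy=(u-c["cx"])/c["fx"],(v-c["cy"])/c["fy"]; t=np.hypot(dx,dy); k=np.tan(t)/max(t,1e-9)
    D=c["depth"][v,u]; return (T@np.r_[np.array([dx*k,-dy*k,-1])*D,1])[:3]
for v in [2,10,20,32,45,60,80,100,120,140,160,180,200,220,240,255,265,275]:
    Q=np.array([P(u,v) for u in range(246,267,2)]); L=np.array([P(u,v) for u in (190,195,200)])
    m=np.median(Q,0); print(v,m.round(1),"s",round(float(np.dot(m[:2]-[635.5,2],[.9748,.2233])),1),"tbl",np.median(L[:,2]).round(1))
E
python3 hz.py
```

```text
t 18.4 [478.9 -33.7   5.7] [-0.7 -0.1  1.4]
2 [601.8  -5.8  15.2] s -34.6 tbl 0.0
10 [598.1  -6.6  14.6] s -38.4 tbl 0.7
20 [592.8  -7.8  16. ] s -43.8 tbl -0.3
32 [586.9  -9.1  17.4] s -49.9 tbl 0.3
45 [581.2 -10.4  16.7] s -55.7 tbl -0.4
60 [574.6 -11.9  15.8] s -62.5 tbl -0.7
80 [565.8 -13.9  16.1] s -71.4 tbl 0.0
100 [557.1 -15.   15.9] s -80.2 tbl -0.1
120 [548.3 -17.9  15.5] s -89.4 tbl 0.5
140 [539.6 -19.8  15.8] s -98.4 tbl -0.2
160 [530.4 -21.9  15. ] s -107.8 tbl 0.8
180 [520.9 -24.1  14.5] s -117.5 tbl 0.3
200 [511.4 -26.3  14.2] s -127.3 tbl 0.8
220 [500.8 -28.6  13.9] s -138.1 tbl 0.4
240 [489.6 -31.3  13.2] s -149.6 tbl 0.5
255 [480.8 -33.3  12.9] s -158.7 tbl 22.5
265 [474.1 -34.7  12. ] s -165.5 tbl 31.6
275 [466.6 -36.6   9.6] s -173.3 tbl 46.5
```

```bash
python3 -m jog '[{"tx":0,"ty":0,"tz":-2.5,"ax":0,"ay":0,"az":0,"jaw":0.3},{"tx":0,"ty":0,"tz":0,"ax":0,"ay":0,"az":0,"jaw":0.3}]' >/dev/null; python3 hz.py | grep -E '^(t|10|20|45|80|120|160|200|240|255|265) '
```

```text
t 18.7 [479.1 -33.7   8.3] [ 0.1 -0.9  0.8]
10 [599.2  -6.3  14.6] s -37.2 tbl 0.5
20 [594.1  -7.5  14.7] s -42.5 tbl -0.4
45 [581.9 -10.3  16.8] s -55.0 tbl 0.4
80 [566.2 -13.8  16. ] s -71.1 tbl 0.1
120 [548.3 -17.9  16.1] s -89.4 tbl 0.0
160 [530.2 -22.   16.3] s -108.0 tbl 0.5
200 [511.1 -26.3  16. ] s -127.6 tbl -0.0
240 [489.6 -31.3  15.8] s -149.7 tbl 0.6
255 [480.8 -33.3  15.3] s -158.7 tbl 24.9
265 [474.2 -34.7  13.9] s -165.4 tbl 34.4
```

```bash
python3 -m jog '[{"tx":10,"ty":0,"tz":-0.5,"ax":0,"ay":0,"az":0,"jaw":0.3},{"tx":10,"ty":0,"tz":0,"ax":0,"ay":0,"az":0,"jaw":0.3},{"tx":10,"ty":0,"tz":0,"ax":0,"ay":0,"az":0,"jaw":0.3},{"tx":10,"ty":0,"tz":0,"ax":0,"ay":0,"az":0,"jaw":0.3},{"tx":0,"ty":0,"tz":0,"ax":0,"ay":0,"az":0,"jaw":0.3}]' |sed -n '2p;4p'; python3 go.py 567.3 -13.6 9 12.9; python3 hz.py | grep -E '^(t|45|80|120|160|200|240|255|265) '
```

```text
eef_pos: [518.8, -24.7, 8.7]
force: [0.8, -0.2, 0.4]
pos [518.8 -24.7   8.7] yaw 12.7 tilt 0.06 t 19.38 F [ 0.8 -0.2  0.4] w 38.0 j [-0.27  0.59  1.74  0.    0.81  1.07]
txyz [49.7 -0.2 -0.2] a [ 0.    -0.001 -0.003]
t 19.375 [518.8 -24.7   8.7] [ 0.8 -0.2  0.4]
45 [621.6  -1.3  16.7] s -14.3 tbl 0.8
80 [605.9  -4.9  16.6] s -30.3 tbl 0.8
120 [588.1  -8.   16.1] s -48.5 tbl -0.2
160 [569.9 -13.   15.8] s -67.3 tbl 0.7
200 [550.6 -17.5  16.3] s -87.2 tbl -0.1
240 [529.5 -22.1  16.2] s -108.7 tbl 0.3
255 [520.9 -24.2  16.3] s -117.6 tbl 25.5
265 [514.3 -25.7  15. ] s -124.4 tbl 34.2
```

```bash
python3 -m jog '[{"tx":7,"ty":0,"tz":0,"ax":0,"ay":0,"az":0,"jaw":0.3},{"tx":7,"ty":0,"tz":0,"ax":0,"ay":0,"az":0,"jaw":0.3},{"tx":7,"ty":0,"tz":0,"ax":0,"ay":0,"az":0,"jaw":0.3},{"tx":0,"ty":0,"tz":0,"ax":0,"ay":0,"az":0,"jaw":0.3}]' |sed -n '2p;4p'; python3 -m jog '[{"tx":8,"ty":0,"tz":0,"ax":0,"ay":0,"az":0,"jaw":0.3},{"tx":8,"ty":0,"tz":0,"ax":0,"ay":0,"az":0,"jaw":0.3},{"tx":6,"ty":0,"tz":0,"ax":0,"ay":0,"az":0,"jaw":0.3},{"tx":5,"ty":0,"tz":0,"ax":0,"ay":0,"az":0,"jaw":0.3},{"tx":0,"ty":0,"tz":0,"ax":0,"ay":0,"az":0,"jaw":0.3}]' |sed -n '2p;4p';  python3 go.py 567.3 -13.6 8.5 12.9; python3 hz.py | grep -E '^(t|80|120|160|200|240|255|265) '
python3 - <<'E'
from h import *
for n in ("scene","top"):
    c=capture(n)
    for r in place_of("press_spot",n)[:2]: print(r,w2(c,*r["centre"],103).round(1))
E
```

```text
eef_pos: [539.4, -20.2, 8.9]
force: [1.2, 0.8, 2.1]
eef_pos: [565.3, -14.4, 9.2]
force: [-1.3, -0.1, 6.8]
pos [565.3 -14.4   9.2] yaw 12.7 tilt 0.03 t 20.55 F [-1.3 -0.1  6.8] w 38.2 j [-0.23  0.66  1.59 -0.    0.88  1.12]
txyz [ 2.2 -0.3  0.7] a [ 0.    -0.    -0.003]
t 20.55 [565.3 -14.4   9.2] [-1.3 -0.1  6.8]
80 [643.8   4.5 152.2] s 8.6 tbl 152.2
120 [643.8   4.5 152.2] s 8.6 tbl 152.2
160 [643.8   4.5 152.2] s 8.6 tbl 152.2
200 [6.270e+02 2.000e-01 1.033e+02] s -8.7 tbl 103.7
240 [617.2  -1.8  99.6] s -18.7 tbl 0.0
255 [567.8 -13.8  16.8] s -69.6 tbl 25.0
265 [560.8 -15.4  15. ] s -76.7 tbl 35.3
{'centre': [276.7, 219.5], 'conf': 0.83} [637.8   2.  103. ]
{'centre': [377.8, 178.8], 'conf': 0.31} [634.8 314.1 103. ]
{'centre': [256.7, 153.3], 'conf': 0.65} [627.9   7.8 103. ]
```

```bash
python3 -m jog '[{"tx":1,"ty":0,"tz":-0.3,"ax":0,"ay":0,"az":0,"jaw":0.3},{"tx":0,"ty":0,"tz":0,"ax":0,"ay":0,"az":0,"jaw":-0.25},{"tx":0,"ty":0,"tz":0,"ax":0,"ay":0,"az":0,"jaw":-0.25},{"tx":0,"ty":0,"tz":-10,"ax":0,"ay":0,"az":0,"jaw":-0.25},{"tx":-10,"ty":0,"tz":-20,"ax":0,"ay":0,"az":0,"jaw":-0.25}]'
python3 -m jog '[{"tx":-20,"ty":0,"tz":-40,"ax":0,"ay":0,"az":0,"jaw":0.5},{"tx":-20,"ty":0,"tz":-40,"ax":0,"ay":0,"az":0,"jaw":1},{"tx":0,"ty":0,"tz":0,"ax":0,"ay":0,"az":0,"jaw":1}]'>/dev/null
python3 - <<'E'
from wr import *
c=wcap(); T=c["T"]; np.savez("w9.npz",**c); np.set_printoptions(precision=1,suppress=True)
r=place_of("press_spot","wrist"); print(r[:2],[wpt(c,*q["centre"],103) for q in r[:2]])
v,u=np.mgrid[0:384,0:512]; dx,dy=(u-c["cx"])/c["fx"],(v-c["cy"])/c["fy"]; t=np.hypot(dx,dy); k=np.tan(t)/np.maximum(t,1e-9)
D=c["depth"]; W=np.stack([dx*k*D,-dy*k*D,-D],-1)@T[:3,:3].T+T[:3,3]
d=W[...,:2]-[635.5,2]; y=np.radians(12.9); s=d[...,0]*np.cos(y)+d[...,1]*np.sin(y); l=-d[...,0]*np.sin(y)+d[...,1]*np.cos(y); z=W[...,2]
for a in range(-98,-14,5):
    m=(abs(s-a)<1.5)&(abs(l)<35)&(z<30)&(D>0)
    h=m&(z>5); up=m&(z>12)
    print(a,"z mid",np.median(z[m&(abs(l)<12)]) if (m&(abs(l)<12)).any() else None,"lat>5",(l[h].min(),l[h].max()) if h.any() else None,"lat>12",(l[up].min(),l[up].max()) if up.any() else None)
m=(z>98)&(z<106)&(abs(s)<40)&(abs(l)<30)&(D>0); print("riser top", z[m].mean(), z[m&(s<-14)].mean())
E
python3 go.py 635.5 2 125 12.9
```

```text
time_s: 21.42
eef_pos: [555.9, -16.2, 39.3]
ee_rot: [-0.0, 0.994, 0.111, -0.0]
force: [0.3, 0.8, 0.2]
grip_width: 0.623
grip_force: 0.0
[{'centre': [248.2, 27.4], 'conf': 0.55}] [array([634.6,   5. , 103. ])]
-98 z mid 0.6636783132781545 lat>5 None lat>12 None
-93 z mid 12.51006008918651 lat>5 (np.float64(-18.179836582876987), np.float64(18.3912952642282)) lat>12 (np.float64(-18.179836582876987), np.float64(16.591166951557437))
-88 z mid 13.526579712027797 lat>5 (np.float64(-18.950577434930537), np.float64(19.94540443156799)) lat>12 (np.float64(-18.950577434930537), np.float64(19.94540443156799))
-83 z mid 14.05933406850636 lat>5 (np.float64(-18.845239560570448), np.float64(20.61447055992701)) lat>12 (np.float64(-18.845239560570448), np.float64(20.61447055992701))
-78 z mid 15.16626791271213 lat>5 (np.float64(-18.7250140488155), np.float64(20.586468021446596)) lat>12 (np.float64(-18.7250140488155), np.float64(20.586468021446596))
-73 z mid 16.14616235614787 lat>5 (np.float64(-18.61493523164553), np.float64(20.351312211755694)) lat>12 (np.float64(-18.61493523164553), np.float64(20.351
[... 1425 characters left out ...]
lat>5 (np.float64(-19.69062911131913), np.float64(20.493503817876203)) lat>12 (np.float64(-18.308168806111134), np.float64(20.493503817876203))
-23 z mid 16.318795569246873 lat>5 (np.float64(-19.787520620846283), np.float64(20.397974121900248)) lat>12 (np.float64(-18.32256315128182), np.float64(20.397974121900248))
-18 z mid 16.366920771722903 lat>5 (np.float64(-19.782597880064046), np.float64(20.40796827985735)) lat>12 (np.float64(-18.21094843253802), np.float64(20.40796827985735))
riser top 101.23635663912165 99.74984001077627
pos [517.1 -25.1 119.3] yaw 12.7 tilt 0.04 t 21.9 F [-0.2 -0.8  0.4] w -0.2 j [-0.28  0.41  1.67  0.    1.06  1.07]
txyz [121.5  -0.4  -5.6] a [ 0.    -0.001 -0.004]
```

```bash
python3 -m jog '[{"tx":0,"ty":0,"tz":-8,"ax":0,"ay":0,"az":0,"jaw":1},{"tx":40,"ty":0,"tz":0,"ax":0,"ay":0,"az":0,"jaw":1},{"tx":40,"ty":-1,"tz":0,"ax":0,"ay":0,"az":0,"jaw":1},{"tx":40,"ty":-0.5,"tz":0,"ax":0,"ay":0,"az":0,"jaw":1},{"tx":0,"ty":0,"tz":0,"ax":0,"ay":0,"az":0,"jaw":1}]' >/dev/null;  python3 go.py 634.5 3 105 12.9
python3 - <<'E'
from h import *
for n in ("scene",):
    c=capture(n)
    for r in place_of("press_spot",n)[:2]: print(r,w2(c,*r["centre"],103).round(1))
E
```

```text
pos [634.9   3.5 125.6] yaw 12.8 tilt 0.07 t 22.52 F [-0.5  0.1  0.3] w 0.1 j [-0.18  0.64  1.27  0.    1.23  1.17]
txyz [-0.5  0.4 20.6] a [-0.001  0.001 -0.002]
{'centre': [279.3, 217.9], 'conf': 0.95} [636.2  10.3 103. ]
```

```bash
python3 -m jog '[{"tx":0,"ty":0,"tz":15,"ax":0,"ay":0,"az":0,"jaw":1},{"tx":0,"ty":0,"tz":5,"ax":0,"ay":0,"az":0,"jaw":1},{"tx":0,"ty":0,"tz":0,"ax":0,"ay":0,"az":0,"jaw":1}]' |sed -n '2p;4p'; python3 -m jog '[{"tx":0,"ty":0,"tz":1.5,"ax":0,"ay":0,"az":0,"jaw":1},{"tx":0,"ty":0,"tz":0,"ax":0,"ay":0,"az":0,"jaw":1}]' |sed -n '2p;4p'; python3 -m jog '[{"tx":0,"ty":0,"tz":1.5,"ax":0,"ay":0,"az":0,"jaw":1},{"tx":0,"ty":0,"tz":0,"ax":0,"ay":0,"az":0,"jaw":1}]' |sed -n '2p;4p'
```

```text
eef_pos: [633.3, 2.7, 106.5]
force: [-0.2, -0.8, 1.2]
eef_pos: [633.8, 2.7, 105.7]
force: [0.3, 0.7, 0.2]
eef_pos: [633.7, 2.8, 103.9]
force: [-0.7, -0.4, 0.0]
```

```bash
python3 -m jog '[{"tx":0,"ty":0,"tz":1.5,"ax":0,"ay":0,"az":0,"jaw":1},{"tx":0,"ty":0,"tz":0,"ax":0,"ay":0,"az":0,"jaw":1}]' |sed -n '2p;4p'; python3 -m jog '[{"tx":0,"ty":0,"tz":1,"ax":0,"ay":0,"az":0,"jaw":1},{"tx":0,"ty":0,"tz":0,"ax":0,"ay":0,"az":0,"jaw":1}]' |sed -n '2p;4p'; python3 -m jog '[{"tx":0,"ty":0,"tz":1,"ax":0,"ay":0,"az":0,"jaw":1},{"tx":0,"ty":0,"tz":0,"ax":0,"ay":0,"az":0,"jaw":1}]' |sed -n '2p;4p'
```

```text
eef_pos: [633.8, 2.8, 103.1]
force: [-1.8, -0.2, 4.3]
eef_pos: [633.4, 2.7, 102.6]
force: [-5.0, -0.1, 9.8]
eef_pos: [633.0, 2.5, 102.1]
force: [-10.8, -0.2, 15.0]
```

```bash
python3 -m jog '[{"tx":-1,"ty":0,"tz":-0.5,"ax":0,"ay":0,"az":0,"jaw":1},{"tx":0,"ty":0,"tz":0,"ax":0,"ay":0,"az":0,"jaw":1}]' |sed -n '2p;4p'
```

```text
eef_pos: [632.8, 2.5, 102.0]
force: [-3.8, -0.2, 7.7]
```

```bash
python3 -m jog '[{"tx":-0.6,"ty":0,"tz":0.8,"ax":0,"ay":0,"az":0,"jaw":1},{"tx":0,"ty":0,"tz":0,"ax":0,"ay":0,"az":0,"jaw":1}]' |sed -n '2p;4p'
```

```text
eef_pos: [632.2, 2.3, 101.3]
force: [-4.2, -0.2, 9.3]
```

```bash
python3 -m jog '[{"tx":-0.4,"ty":0,"tz":0.5,"ax":0,"ay":0,"az":0,"jaw":1},{"tx":0,"ty":0,"tz":0,"ax":0,"ay":0,"az":0,"jaw":1}]' |sed -n '2p;4p'; python3 -m jog '[{"tx":0,"ty":0,"tz":0,"ax":0,"ay":0,"az":0,"jaw":1},{"tx":0,"ty":0,"tz":0,"ax":0,"ay":0,"az":0,"jaw":1},{"tx":0,"ty":0,"tz":0,"ax":0,"ay":0,"az":0,"jaw":1}]' |sed -n '1,2p;4p'
```

```text
eef_pos: [632.1, 2.3, 101.2]
force: [-3.3, 0.4, 10.5]
time_s: 25.38
eef_pos: [632.1, 2.3, 101.2]
force: [-3.2, 1.5, 9.9]
```

```bash
python3 -m jog '[{"tx":-0.3,"ty":0,"tz":0.4,"ax":0,"ay":0,"az":0,"jaw":1},{"tx":0,"ty":0,"tz":0,"ax":0,"ay":0,"az":0,"jaw":1},{"tx":0,"ty":0,"tz":0,"ax":0,"ay":0,"az":0,"jaw":1},{"tx":0,"ty":0,"tz":0,"ax":0,"ay":0,"az":0,"jaw":1},{"tx":0,"ty":0,"tz":0,"ax":0,"ay":0,"az":0,"jaw":1}]' |sed -n '2p;4p'; python3 -m jog '[{"tx":0,"ty":0,"tz":0,"ax":0,"ay":0,"az":0,"jaw":1},{"tx":0,"ty":0,"tz":0,"ax":0,"ay":0,"az":0,"jaw":1},{"tx":0,"ty":0,"tz":0,"ax":0,"ay":0,"az":0,"jaw":1}]' |sed -n '2p;4p'
python3 -m jog '[{"tx":0,"ty":0,"tz":-2,"ax":0,"ay":0,"az":0,"jaw":1},{"tx":0,"ty":0,"tz":-4,"ax":0,"ay":0,"az":0,"jaw":1},{"tx":0,"ty":0,"tz":-30,"ax":0,"ay":0,"az":0,"jaw":1},{"tx":-40,"ty":0,"tz":-20,"ax":0,"ay":0,"az":0,"jaw":1},{"tx":-50,"ty":0,"tz":0,"ax":0,"ay":0,"az":0,"jaw":1}]' | sed -n '2p;4p'
python3 -m jog '[{"tx":-40,"ty":0,"tz":0,"ax":0,"ay":0,"az":0,"jaw":1},{"tx":0,"ty":0,"tz":0,"ax":0,"ay":0,"az":0,"jaw":1}]' >/dev/null
python3 - <<'E'
from wr import *
np.set_printoptions(precision=1,suppress=True)
c=wcap(); T=c["T"]
v,u=np.mgrid[0:384,0:512]; dx,dy=(u-c["cx"])/c["fx"],(v-c["cy"])/c["fy"]; t=np.hypot(dx,dy); k=np.tan(t)/np.maximum(t,1e-9)
D=c["depth"]; W=np.stack([dx*k*D,-dy*k*D,-D],-1)@T[:3,:3].T+T[:3,3]
d=W[...,:2]-[635.5,2]; y=np.radians(12.9); s=d[...,0]*np.cos(y)+d[...,1]*np.sin(y); l=-d[...,0]*np.sin(y)+d[...,1]*np.cos(y); z=W[...,2]
for a in (-96,-93,-90,-70,-50,-30):
    m=(abs(s-a)<1)&(abs(l)<35)&(z<30)&(D>0); h=m&(z>5); print(a,np.median(z[m&(abs(l)<12)]),(l[h].min(),l[h].max()) if h.any() else 0)
m=(z>98)&(z<106)&(abs(s)<40)&(abs(l)<30)&(D>0); print("riser corner s",s[m].min(), z[m&(s<-14)].mean())
for n in ("scene","top"):
    c=capture(n); np.savez(n+"9.npz",**c)
    for q,Z in (("press_spot",103),("riser",0)):
        r=place_of(q,n)[0]; print(n,q,r,w2(c,*r["centre"],Z))
a=dict(np.load("scene8.npz"))["color"].astype(float); b=dict(np.load("scene9.npz"))["color"].astype(float)
A,B=[cv2.cvtColor(x[230:300,260:345].astype(np.float32)/255,cv2.COLOR_RGB2GRAY) for x in (a,b)]
print("riser px shift",cv2.phaseCorrelate(A,B))
E
```

```text
eef_pos: [632.1, 2.3, 101.2]
force: [-4.1, 0.3, 11.9]
eef_pos: [632.1, 2.3, 101.2]
force: [-3.5, 2.1, 11.5]
eef_pos: [543.2, -17.9, 156.3]
force: [0.4, -0.9, -0.4]
-96 0.17802666381652443 0
-93 0.40668563854742956 0
-90 12.774624058244626 (np.float64(-18.522005905464066), np.float64(20.15616249469447))
-70 16.173769136730527 (np.float64(-18.9678396856065), np.float64(20.594246313769972))
-50 16.429751108570002 (np.float64(-18.929546209833497), np.float64(21.238923810052853))
-30 16.359633892657314 (np.float64(-18.950020315512514), np.float64(20.064100368830694))
riser corner s -20.146990635008233 99.8580290348853
scene press_spot {'centre': [278.5, 220.2], 'conf': 0.94} [641.6   5.5 103. ]
scene riser {'centre': [299.0, 269.3], 'conf': 0.57} [753.3  19.6   0. ]
top press_spot {'centre': [260.0, 153.5], 'conf': 0.96} [627.6  -3.3 103. ]Traceback (most recent call last):
  File "<stdin>", line 13, in <module>
IndexError: list index out of range
```

```bash
python3 - <<'E'
from h import *
from rig import finish_job
a,b=[dict(np.load(f))["color"] for f in ("scene.npz","scene9.npz")]
A,B=[cv2.cvtColor(x[228:300,265:345],cv2.COLOR_RGB2GRAY).astype(np.float32) for x in (a,b)]
print(cv2.phaseCorrelate(A,B,cv2.createHanningWindow(A.shape[::-1],cv2.CV_32F)), np.abs(A-B).mean())
print(finish_job())
E
```

```text
((-0.00438470601046248, -0.002097985988719131), 0.9716054452790155) 1.1123472
the job is handed in; nothing more can be done
None
```

Two wooden shims are stacked flat under the bare leg; a third won't fit in the 2 mm left. The leg held steady under an 11–12 N press for about a second (a brief 15 N peak came just before), the riser has not moved, and the job is handed in (no verdict returned).

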